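# Hang the red-knobbed socket key in its stand

### The job

Pick up the socket key with the red ball by its ball, loosen your grip until the shaft swings down and the key hangs straight down between the fingers, then grip it again and lower it into the red-ringed hole of the wooden stand, letting go only when the ball is down at the hole, so that it hangs there by its ball. Leave the key with the blue ball where it lies.

Things in the scene. Friction and masses are not known exactly. Their poses are not given: they have to be found in the camera images.
- red_key: Socket key, 0.3 kg: a red plastic ball knob, 50 mm across, on a straight 10 mm square steel shaft with a 15 mm square socket at its end. Origin: the ball's centre; the shaft runs along its own -z; weight centre about 70 mm down the shaft. It starts lying on the bench, ball centre 25 mm up, shaft nearly level, pointing to +y within 22 degrees.
- red_key_end (a point): End of the red key's shaft, 130 mm from the ball's centre. Pinch the ball across its middle, a finger either side of the shaft: at 50 N and more the key stays as gripped; from about 35 N down it swings, at 5 to 10 N it hangs within 12 degrees of vertical, below about 3 N it falls. A 90 N pinch closes to 46 to 47 mm; it hangs near 49 to 49.5 mm and falls near 50: loosen little by little.
- blue_key: The same key with a blue ball; it lies likewise and is not to be moved. Its place and the red key's are swapped at random.
- stand: Wooden stand fixed to the bench: top board 90 mm (x) by 260 mm (y), 18 mm thick, upper face 155 mm above the bench, on two end boards, open underneath to a 10 mm base board. Two round through holes of 38 mm, 65 mm either side of the middle: one with a painted red ring (at its +y, the robot's left), one with a blue ring. Origin: centre of its underside.
- red_hole (a point): Centre of the red-ringed hole, level with the top board's upper face (155 mm above the bench). A key hung here rests with its ball on the rim, ball centre about 16 mm above this point, shaft hanging freely below.

How it is judged:
By the outcome, as a careful person would: the job done as asked, in the order asked, and still so for the second after the job is handed in, with the robot touching nothing.
It also fails if it takes over 58 s, if anything falls off the work surface, if the arm or the gripper's body presses on something with over 40 N, if the wrist force passes 120 N, or if a joint passes its speed limit or range.

### The arm

A 7-joint arm with a two-finger parallel gripper is mounted at the origin on the work surface; the furniture and walls round the work are solid. World frame = base frame: x ahead of the robot, y to its left, z up, the work surface at z = 0. Lengths are in m, angles in rad, forces in N, time in s.
With the tool pointing down it reaches from about 0.35 to 0.9 m from the base axis. Payload 8.1 kg.
Tool frame: the origin (TCP) lies between the finger pads; the fingertips stand 22 mm ahead of it and the grasp point (between the pads) lies 3 mm ahead of it (arm.tip_reach is the distance from the TCP to the fingertips, in m); z points along the fingers, y is the line along which they close (so a half turn about z gives the same grasp; the last joint's range is limited). The gripper opens to 92 mm and grips with 3 to 60 N. Pads are 19 mm wide; open, the fingers measure 130 mm over their backs; the gripper's body (75 mm by 190 mm) begins 47 mm behind the grasp point.
Start: joints at [1.048, 0.434, 0.025, 1.573, -0.012, 1.134, -0.075], TCP at [0.255, -0.571, 0.249] pointing down, gripper open.
Joint ranges: [-2.62, 2.62], [-0.44, 2.09], [-1.27, 1.32], [0.08, 2.57], [-1.32, 4.46], [0.12, 2], [-2.74, 2.74]. Speed limits (rad/s): [2.22, 2.22, 3.01, 3.01, 3.14, 3.14, 3.14].

### API

Orientations are given as a rotation vector (axis times angle).
In Python, from cell import telemetry, vision, job, arm gives the robot as it stands. The module is installed in compiled form; this text tells all that it offers.
- The arm moves only by the shell command python3 -m creep 'ROWS' [FORCE]. ROWS is text: rows parted by semicolons, each of 7 numbers parted by spaces: the finger opening in cm, from 0 to 9.18, then the shift along the tool's x, y, z in cm, then the turn, a rotation vector about the tool's x, y, z in degrees. A call has 1 to 5 rows; each row is the pose to reach, as a shift and turn from the pose commanded when the call began, along the tool's axes at that moment; what a row does not reach only later rows make up. A row lasts 1/8 s, in which the tool goes at most 62.5 mm and 10.7 degrees, less where a joint would pass 70% of its speed; a pose out of reach is approached as far as the arm can. A call with a gripper value outside its range is refused whole. The fingers move at their own pace and stop on an object; FORCE is the grip in N (left out, the last holds). Time passes only in rows, so rows that repeat a pose let the fingers close. It gives the time, the measured TCP pose, the force, the opening and the grip force at its end, in the units of the state.
- telemetry.observe(): the state, without advancing time (a new reading comes with each control period).
- vision.get_image(name): name is "side" or "top" or "wrist"; returns the picture (420x560x3 uint8, red, green, blue); there is no depth.
- vision.camera_info(name): a dict with "fov_y" (degrees; the focal length in pixels is half the picture's height over the tangent of half this angle, whatever the lens; pixels are square), "cx", "cy" (the principal point, pixels), "extrinsics" (4x4, takes a point from camera to world coordinates). Camera axes: x right, y down, z forward; pixel columns grow to the right and rows downward; lengths in m; the calibration is good to about 2 mm. The wrist camera is an equidistant fisheye: a pixel r from the principal point sees the ray r / f radians off the axis. A picture is of the moment at which its call begins: read the wrist's pose just before it. camera_info takes no time and is no camera call; for the wrist camera it gives the pose at the moment of the call.
- job.sign_off(): hands the job in; it is judged then, once.
The state is a dict: "clock": time; "joints": joint angles; "dq": joint speeds; "joint_efforts": joint torques, N m; "position": TCP position; "ee_rot": TCP orientation; "force": force on the tool from outside, world axes, zero at the start; "ft_torque": the same for the moment, N m; "width": opening from 0.0 (shut) to 1.0 (fully open); "gripper_force": force on a finger pad.
Only numpy, scipy, OpenCV 4.12 (cv2) and the standard library are available. Lean on these libraries where they do the work, as an engineer would, in place of code of your own. Each camera call takes 0.05 s, during which the arm holds its last target. There are 200 camera calls.

## Working session

There is one attempt and no reset: what is moved stays moved. The work goes in short steps, Python scripts to look and compute and a shell command to move; the robot and the scene stay as the last step left them, time stands still between calls to the robot, and variables do not carry over. Pictures are saved under pics/ and viewed, at most 12 in all, crops included, and the job is handed in when it is done.

```bash
mkdir -p pics; cat > h.py <<'E'
import numpy as np, cv2
from cell import telemetry, vision, job, arm
from scipy.spatial.transform import Rotation as R
def ray(name,u,v,info=None):
    i=info or vision.camera_info(name); f=210/np.tan(np.radians(i["fov_y"]/2))
    x,y=u-i["cx"],v-i["cy"]
    if name=="wrist":
        r=np.hypot(x,y); t=r/f; d=np.array([x/r*np.sin(t),y/r*np.sin(t),np.cos(t)]) if r>0 else np.array([0,0,1.])
    else: d=np.array([x/f,y/f,1.])
    E=np.array(i["extrinsics"]); d=E[:3,:3]@d
    return E[:3,3],d/np.linalg.norm(d)
def plane(name,u,v,z,info=None):
    o,d=ray(name,u,v,info); return o+d*(z-o[2])/d[2]
def two(a,b):
    (o1,d1),(o2,d2)=a,b
    s=np.linalg.lstsq(np.c_[d1,-d2],o2-o1,rcond=None)[0]
    p,q=o1+s[0]*d1,o2+s[1]*d2; return (p+q)/2,np.linalg.norm(p-q)
def save(n,im): cv2.imwrite(n,im[:,:,::-1])
def blobs(im,col,amin=30):
    h=cv2.cvtColor(im,cv2.COLOR_RGB2HSV); H,S,V=h[...,0],h[...,1],h[...,2]
    m=((H<8)|(H>172)) if col=="red" else ((H>100)&(H<130))
    m=(m&(S>130)&(V>60)).astype(np.uint8)
    n,l,s,c=cv2.connectedComponentsWithStats(m)
    return [(s[k].tolist(),c[k].round(1).tolist()) for k in range(1,n) if s[k][4]>amin]
E
python3 - <<'E'
from h import *
s=telemetry.observe(); print(s, arm.tip_reach)
ims=[]
for n in("side","top","wrist"):
    i=vision.camera_info(n); im=vision.get_image(n); ims.append(im); save(f"pics/{n}0.png",im)
    print(n,i["fov_y"],i["cx"],i["cy"],np.round(i["extrinsics"],3).tolist())
    for c in("red","blue"): print(c,blobs(im,c))
E
```

```text
{'clock': 0.0, 'joints': array([ 1.0483736 ,  0.43520873,  0.02498802,  1.57410478, -0.01153574,
        1.13402065, -0.0750589 ]), 'dq': array([ 6.03179533e-04, -1.69178706e-04, -1.00108981e-03, -9.22577174e-04,
        6.85105979e-06,  7.84546154e-04, -3.25382313e-04]), 'joint_efforts': array([-4.19363696e-04, -6.67842865e+01,  9.85163748e-01, -3.14464188e+01,
       -6.02297159e-02,  4.26334469e-02,  1.14008296e-04]), 'position': array([ 0.25447348, -0.57031463,  0.24795104]), 'ee_rot': array([-3.07116398e+00, -6.54286411e-01,  8.38780109e-04]), 'force': array([-0.00821968, -0.55517567,  0.04360297]), 'ft_torque': array([-0.03150536, -0.03762217, -0.03756137]), 'gripper_force': 0.0, 'width': 1.0019911535341612} 0.022
side 43.036791257974684 288.998927734254 208.93737207716822 [[0.999, -0.008, -0.034, 0.587], [0.028, -0.42, 0.907, -1.032], [-0.022, -0.908, -0.419, 0.656], [0.0, 0.0, 0.0, 1.0]]
red [([239, 0, 27, 119, 1171], [252.4, 56.7]), ([397, 108, 22, 7, 131], [407.4, 111.0]), ([409, 132, 26, 8, 186], [421.7, 135.8]), ([437, 174, 33, 11, 307], [452.7, 178.5]), ([461, 200, 14, 8
[... 468 characters left out ...]
6 [[-0.012, -0.989, 0.148, 0.338], [-1.0, 0.012, 0.001, 0.112], [-0.003, -0.148, -0.989, 1.282], [0.0, 0.0, 0.0, 1.0]]
red [([419, 8, 13, 35, 355], [424.9, 24.7]), ([289, 10, 11, 35, 344], [294.0, 26.7]), ([144, 12, 11, 35, 354], [148.9, 28.7]), ([400, 169, 25, 25, 183], [411.8, 181.3]), ([279, 192, 17, 16, 223], [287.1, 199.5]), ([462, 377, 9, 36, 253], [466.3, 394.8])]
blue [([453, 176, 25, 23, 114], [465.2, 186.8]), ([201, 197, 17, 17, 211], [209.3, 205.0])]
wrist 65.70646984690485 279.99219810907096 212.52696313076413 [[0.407, -0.873, -0.27, 0.328], [-0.913, -0.39, -0.118, -0.538], [-0.002, 0.295, -0.956, 0.383], [0.0, 0.0, 0.0, 1.0]]
red [([75, 238, 16, 22, 197], [82.5, 251.7])]
blue []
```

View pics/top0.png

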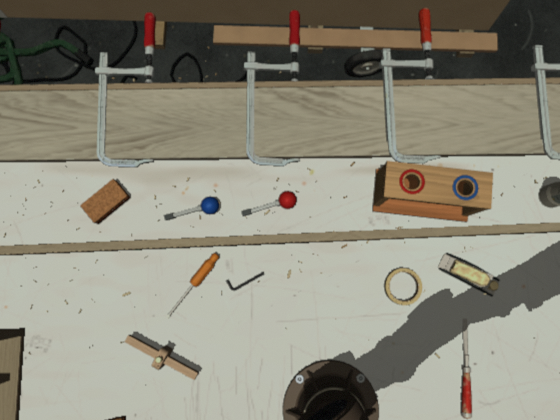

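View pics/side0.png

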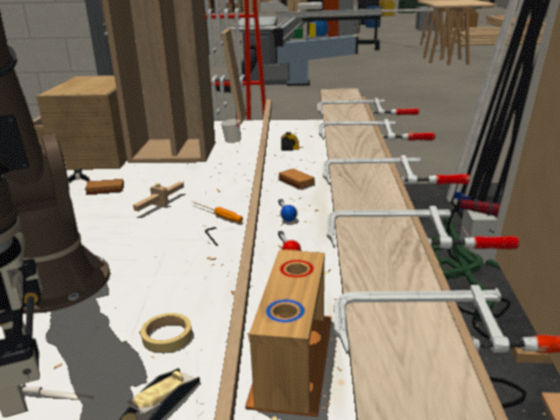

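The top view shows the red ball at (287,199), with its shaft running left, and the blue ball at (209,205). The red ring is at (412,181) and the blue ring at (465,187). The side view agrees: the keys lie in a gutter between a low rail and a thick board with clamps.

```bash
python3 - <<'E'
from h import *
T="top"
red=(287.1,199.5)
print("red top@.025",plane(T,*red,.025)); print("blue",plane(T,209.3,205,.025))
print("red side", plane("side",290.9,246.5,.025), two(ray(T,*red),ray("side",290.9,246.5)))
im=vision.get_image(T)
# shaft: dark pixels left of ball
g=cv2.cvtColor(im,cv2.COLOR_RGB2GRAY)
roi=g[190:222,238:278]; ys,xs=np.where(roi<150); pts=np.c_[xs+238,ys+190].astype(np.float32); print(len(pts))
vx,vy,x0,y0=cv2.fitLine(pts,cv2.DIST_HUBER,0,.01,.01).ravel()
a=plane(T,x0-vx*20,y0-vy*20,.02);b=plane(T,x0+vx*20,y0+vy*20,.02); d=a-b; d=d*np.sign(d[1]); print("shaft dir deg from +y toward -x",np.degrees(np.arctan2(-d[0],d[1])))
print("end", plane(T,243,212,.012))
for c,uv in (("redring",(411.8,181.3)),("bluering",(465.2,186.8))): print(c,plane(T,*uv,.155))
# ring by ellipse in both views
for n,box in((T,(395,164,430,198)),("side",(275,255,318,280))):
    i2=im if n==T else vision.get_image(n)
    x1,y1,x2,y2=box; c=i2[y1:y2,x1:x2]; h=cv2.cvtColor(c,cv2.COLOR_RGB2HSV)
    m=(((h[...,0]<8)|(h[...,0]>172))&(h[...,1]>130)).astype(np.uint8)
    yy,xx=np.where(m); hull=cv2.convexHull(np.c_[xx+x1,yy+y1].astype(np.float32)); e=cv2.fitEllipse(hull); print(n,e,plane(n,*e[0],.155))
# obstacles: plan points
for nm,uv,z in(("rail",(280,243),.02),("board edge near",(280,159),.04),("clamp tip left",(285,161),.05),("clamp left2",(430,161),.05),("clamp left2",(395,155),.05)): print(nm,plane(T,*uv,z))
s=telemetry.observe(); print(R.from_rotvec(s["ee_rot"]).as_matrix().round(3))
save("pics/sidec.png",cv2.resize(vision.get_image("side")[150:330,210:420],None,fx=3.5,fy=3.2,interpolation=2))
E
```

```text
red top@.025 [0.5466615  0.10425022 0.025     ]
blue [0.53420833 0.31467217 0.025     ]
red side [0.54600997 0.11411544 0.025     ] (array([0.54607166, 0.10432049, 0.03032693]), np.float64(0.0005882689380451397))
141
shaft dir deg from +y toward -x 14.820976245322544
end [0.51580778 0.22472072 0.012     ]
redring [ 0.56624823 -0.19953512  0.155     ]
bluering [ 0.55098503 -0.32864839  0.155     ]
top ((411.6659240722656, 181.19618225097656), (24.019296646118164, 24.938884735107422), 124.978759765625) [ 0.56651026 -0.19922195  0.155     ]
side ((296.2464294433594, 268.3219299316406), (17.03868293762207, 32.43363571166992), 89.18453216552734) [ 0.56613106 -0.20353034  0.155     ]
rail [0.42959271 0.12477795 0.02      ]
board edge near [0.65559326 0.12212987 0.04      ]
clamp tip left [0.64734886 0.10868515 0.05      ]
clamp left2 [ 0.64242648 -0.28028048  0.05      ]
clamp left2 [ 0.66015952 -0.18723201  0.05      ]
[[ 0.913  0.408 -0.   ]
 [ 0.408 -0.913  0.001]
 [-0.    -0.001 -1.   ]]
```

View pics/sidec.png

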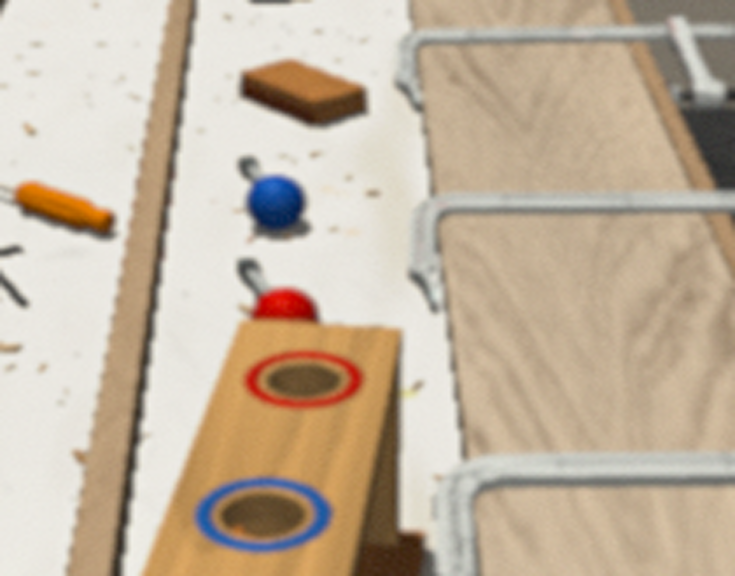

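Seen closer, the stand hides the lower part of the red ball in the side view, so I trust the top view: ball at (0.547, 0.104), shaft about 14.5° from +y toward -x. The gutter is 0.43–0.65 in x, wide enough for the gripper.

```bash
cat >> h.py <<'E'
def go(p,ang):
    "shift (cm, tool axes) and turn (deg) to tool-down pose at p with tool y at angle ang (deg) in the world"
    s=telemetry.observe(); A=R.from_rotvec(s["ee_rot"]); a=np.radians(ang)
    y=np.array([np.cos(a),np.sin(a),0]); z=np.array([0,0,-1.]); B=R.from_matrix(np.c_[np.cross(y,z),y,z])
    print("t",round(s["clock"],2),"pos",s["position"].round(4),"w",round(s["width"]*9.18,3),"F",round(s["gripper_force"],1),s["force"].round(1),
     "-> shift",(A.inv().apply(np.array(p)-s["position"])*100).round(2),"turn",np.degrees((A.inv()*B).as_rotvec()).round(1))
E
python3 -c "
from h import *
go([.5465,.1043,.2],14.5)"
```

```text
t 0.3 pos [ 0.2546 -0.5706  0.2485] w 9.201 F 0.0 [ 0.2 -0.4 -0.7] -> shift [ 54.16 -49.74   4.87] turn [ -0.   -0.  -80.5]
```

```bash
python3 -m creep '9.18 54.2 -49.7 0 0 0 -80.5;9.18 54.2 -49.7 0 0 0 -80.5;9.18 54.2 -49.7 0 0 0 -80.5;9.18 54.2 -49.7 0 0 0 -80.5;9.18 54.2 -49.7 0 0 0 -80.5' 60; python3 -c "
from h import *
go([.5465,.1043,.2],14.5)"
```

```text
clock: 0.92
position: [0.3795, -0.2822, 0.249]
ee_rot: [2.439, 1.979, 0.0]
force: [0.9, -0.6, -0.5]
width: 0.997
gripper_force: 0.0
t 0.93 pos [ 0.3795 -0.2822  0.249 ] w 9.157 F 0.0 [ 0.9 -0.6 -0.5] -> shift [41.26  8.37  4.88] turn [  0.    0.  -26.4]
```

```bash
python3 -m creep '9.18 41 8.4 0 0 0 -26;9.18 41 8.4 0 0 0 -26;9.18 41 8.4 0 0 0 -26;9.18 41 8.4 0 0 0 -26;9.18 41 8.4 0 0 0 -26' >/dev/null; python3 -c "
from h import *
go([.5465,.1043,.2],14.5)"
```

```text
t 1.55 pos [0.5058 0.0035 0.249 ] w 9.152 F 0.0 [ 1.  -0.6  0.3] -> shift [8.83 6.34 4.9 ] turn [ 0.   0.  -0.8]
```

```bash
python3 -m creep '9.18 8.8 6.3 5 0 0 -0.8;9.18 8.8 6.3 5 0 0 -0.8;9.18 8.8 6.3 5 0 0 -0.8;9.18 8.8 6.3 5 0 0 -0.8' >/dev/null; python3 -c "
from h import *
go([.5465,.1043,.2],14.5)
i=vision.camera_info('wrist'); im=vision.get_image('wrist'); save('pics/w1.png',im)
for b in blobs(im,'red'): print(b, plane('wrist',*b[1],.025,i))
go([.5465,.1043,.2],14.5)
"
```

```text
t 2.05 pos [0.5453 0.1019 0.1985] w 9.18 F 0.0 [-0.2 -0.   0.9] -> shift [ 0.2   0.18 -0.15] turn [-0.   0.   0.1]
([257, 173, 49, 44, 1547], [281.6, 192.8]) [0.54543376 0.10737957 0.025     ]
t 2.1 pos [0.5455 0.1011 0.1989] w 9.15 F 0.0 [ 0.7 -0.1  0.4] -> shift [ 0.28  0.18 -0.11] turn [-0.  0. -0.]
```

View pics/w1.png

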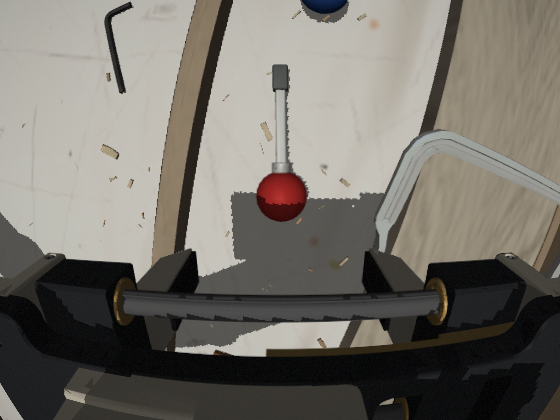

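The wrist view shows the red ball at (281,196) with its shaft straight up the image to the socket at (280,66), so the fingers straddle it squarely. A clamp's tip is at about (380,230), so I check its height against the gripper body.

```bash
python3 -c "
from h import *
print(two(ray('top',293,160),ray('side',334.5,243)))
print(two(ray('top',249,159),ray('side',331,213)))
i=vision.camera_info('wrist')
print(plane('wrist',281.5,196.5,.025,i))
print(two(ray('top',293,160),ray('wrist',382,232,i)))
print(two(ray('top',252,160),ray('wrist',430,137,i)))
go([.546,.1040,.08],14.5)
"
```

```text
(array([0.65059279, 0.08716334, 0.04852777]), np.float64(0.000751916898834501))
(array([0.64783813, 0.2035992 , 0.07277158]), np.float64(0.0007791026274077114))
[0.54661061 0.10284136 0.025     ]
(array([0.66154295, 0.0878065 , 0.01247425]), np.float64(0.005120259176615486))
(array([0.63691907, 0.19477901, 0.10616311]), np.float64(0.0027104641754650063))
t 2.1 pos [0.5455 0.1011 0.1989] w 9.15 F 0.0 [ 0.7 -0.1  0.4] -> shift [ 0.28  0.12 11.89] turn [-0.  0. -0.]
```

```bash
python3 -m creep '9.18 0.25 0.15 6 0 0 0;9.18 0.25 0.15 11.5 0 0 0;9.18 0.25 0.15 11.5 0 0 0;9.18 0.25 0.15 11.5 0 0 0' >/dev/null; python3 -c "
from h import *
go([.5463,.1035,.036],14.5)"
```

```text
t 2.6 pos [0.5475 0.1047 0.0859] w 9.186 F 0.0 [0.5 1.  1.2] -> shift [-0.09 -0.16  4.99] turn [ 0.1  0.  -0. ]
```

```bash
python3 -m creep '9.18 -0.1 -0.1 2.5 0 0 0;9.18 -0.1 -0.1 5 0 0 0;9.18 -0.1 -0.1 5 0 0 0;9.18 -0.1 -0.1 5 0 0 0' >/dev/null; python3 -c "
from h import *
go([.5463,.1035,.036],14.5)
i=vision.camera_info('wrist'); im=vision.get_image('wrist'); save('pics/w2.png',im)
print(blobs(im,'red'))"
```

```text
t 3.1 pos [0.547  0.1042 0.036 ] w 9.188 F 0.0 [-0.1 -0.9  0.1] -> shift [-0.05 -0.08 -0.  ] turn [0.2 0.  0. ]
[([233, 234, 89, 61, 4235], [277.2, 268.3])]
```

View pics/w2.png

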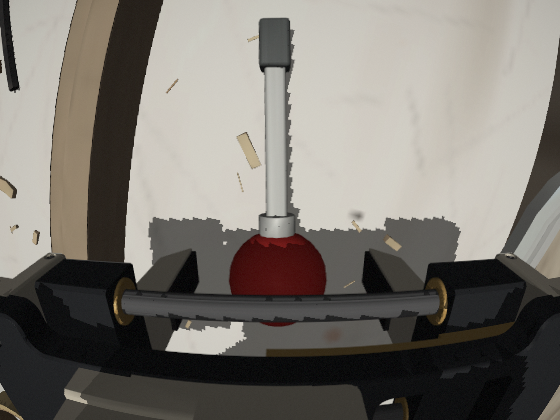

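The ball lies between the pads, centred near (278,280), and the shaft still points straight up. I check whether it sits under the TCP line along tool x.

```bash
python3 -c "
from h import *
i=vision.camera_info('wrist')
p=plane('wrist',278,280,.025,i); print(p); go([p[0],p[1],.036],14.5)"
```

```text
[0.54621935 0.10323375 0.025     ]
t 3.15 pos [0.547  0.1042 0.0359] w 9.163 F 0.0 [-0.1 -0.8 -0.5] -> shift [-0.08 -0.1  -0.01] turn [0.2 0.  0. ]
```

```bash
python3 -m creep '9.18 -0.1 -0.1 0 0 0 0;7 -0.1 -0.1 0 0 0 0;4 -0.1 -0.1 0 0 0 0;4 -0.1 -0.1 0 0 0 0;4 -0.1 -0.1 0 0 0 0' 60; python3 -m creep '4 0 0 0 0 0 0;4 0 0 0 0 0 0'
```

```text
clock: 3.78
position: [0.5448, 0.1027, 0.0337]
ee_rot: [-1.922, -2.485, 0.0]
force: [0.2, -0.8, 0.4]
width: 0.612
gripper_force: 0.0
clock: 4.03
position: [0.5449, 0.1028, 0.0337]
ee_rot: [1.922, 2.485, 0.0]
force: [-0.2, 0.8, 0.2]
width: 0.524
gripper_force: 60.0
```

```bash
python3 -m creep '4 0 0 -3 0 0 0;4 0 0 -8 0 0 0;4 0 0 -13 0 0 0;4 0 0 -16 0 0 0;4 0 0 -16 0 0 0' 60; python3 -m creep '4 0 0 0 0 0 0;4 0 0 0 0 0 0' 40
```

```text
clock: 4.65
position: [0.5458, 0.103, 0.1956]
ee_rot: [1.921, 2.483, 0.004]
force: [1.1, -0.6, -3.7]
width: 0.524
gripper_force: 60.0
clock: 4.9
position: [0.5438, 0.1023, 0.192]
ee_rot: [-1.921, -2.484, 0.004]
force: [-0.6, -0.4, -3.1]
width: 0.528
gripper_force: 40.0
```

```bash
for f in 30 22 16; do :; done; python3 -m creep '4 0 0 0 0 0 0;4 0 0 0 0 0 0;4 0 0 0 0 0 0' 28 | tail -2; python3 -m creep '4 0 0 0 0 0 0;4 0 0 0 0 0 0;4 0 0 0 0 0 0;4 0 0 0 0 0 0' 20| tail -2; python3 -m creep '4 0 0 0 0 0 0;4 0 0 0 0 0 0;4 0 0 0 0 0 0;4 0 0 0 0 0 0;4 0 0 0 0 0 0' 14; python3 -c "
from h import *
im=vision.get_image('wrist'); save('pics/w3.png',np.hstack([im[:,:400],vision.get_image('side')[100:300,200:400].repeat(2,0).repeat(2,1)[:420] if 0 else vision.get_image('side')[:,160:560]]))"
```

```text
width: 0.532
gripper_force: 28.0
width: 0.534
gripper_force: 20.0
clock: 6.4
position: [0.5448, 0.1027, 0.1937]
ee_rot: [-1.922, -2.485, 0.0]
force: [0.0, 0.2, -2.8]
width: 0.541
gripper_force: 14.0
```

View pics/w3.png

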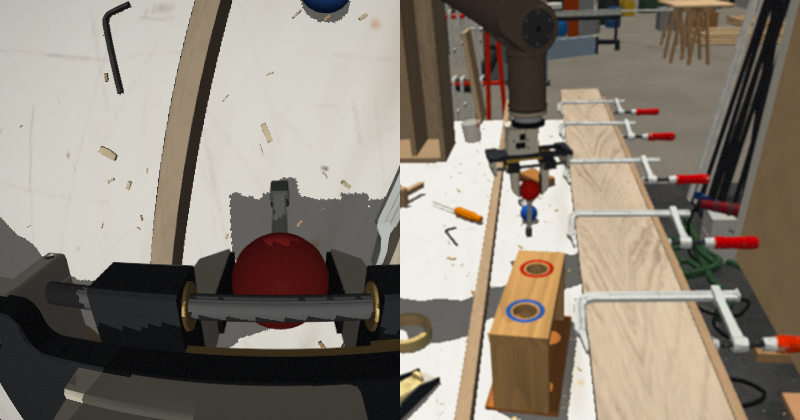

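The shaft has swung mostly down: the socket end is at (281,187) in the wrist view, and in the side view the shaft hangs below the ball. I loosen further and measure the end.

```bash
H='4 0 0 0 0 0 0;4 0 0 0 0 0 0'; python3 -m creep '4 0 0 0 0 0 0;4 0 0 0 0 0 0;4 0 0 0 0 0 0;4 0 0 0 0 0 0' 10|tail -2; python3 -m creep '4 0 0 0 0 0 0;4 0 0 0 0 0 0;4 0 0 0 0 0 0;4 0 0 0 0 0 0;4 0 0 0 0 0 0' 7;python3 -m creep '4 0 0 0 0 0 0;4 0 0 0 0 0 0;4 0 0 0 0 0 0;4 0 0 0 0 0 0;4 0 0 0 0 0 0' 6|tail -2; python3 -c "
from h import *
s=telemetry.observe(); i=vision.camera_info('wrist'); im=vision.get_image('wrist'); save('pics/w4.png',im)
A=R.from_rotvec(s['ee_rot'])
# expected pixel of shaft end for swing angle a (deg) off vertical, ball 9 mm ahead of TCP
E=np.array(i['extrinsics']); f=210/np.tan(np.radians(i['fov_y']/2))
for a in (0,6,12,20,30):
  b=s['position']+A.apply([0,0,.0087]); t=np.radians(a); x=A.apply([1,0,0])
  e=b+.13*(np.sin(t)*x+np.cos(t)*np.array([0,0,-1])); c=E[:3,:3].T@(e-E[:3,3]); th=np.arctan2(np.hypot(c[0],c[1]),c[2]); q=c[:2]/np.hypot(*c[:2])*th*f
  print(a,q+[i['cx'],i['cy']])
print(blobs(im,'red'))
"
```

```text
width: 0.539
gripper_force: 10.0
clock: 7.62
position: [0.5448, 0.1027, 0.1937]
ee_rot: [1.922, 2.485, -0.0]
force: [0.2, 0.5, -2.9]
width: 0.539
gripper_force: 7.0
width: 0.542
gripper_force: 6.0
0 [279.92664124 208.04569967]
6 [279.9198764 193.2048964]
12 [279.91303158 178.4367309 ]
20 [279.90377113 158.88772548]
30 [279.89195201 134.74558946]
[([234, 235, 92, 60, 4158], [279.8, 269.3]), ([261, 323, 40, 5, 143], [279.8, 324.6])]
```

View pics/w4.png

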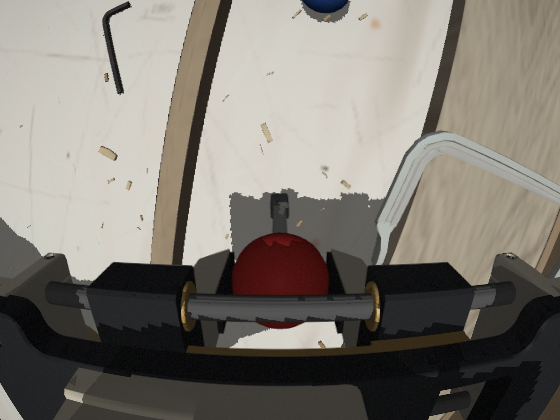

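The socket end is now at about (280,200), which means the key hangs about 3° off vertical. I grip it firmly again.

```bash
python3 -m creep '4 0 0 0 0 0 0;4 0 0 0 0 0 0;4 0 0 0 0 0 0' 60|tail -2;  python3 -m creep '4 0 0 -4 0 0 0;4 0 0 -8 0 0 0;4 0 0 -12 0 0 0;4 0 0 -14.5 0 0 0;4 0 0 -14.5 0 0 0'; python3 -c "
from h import *
print(two(ray('top',411.67,181.2),ray('side',296.25,268.3)))
go([.566,-.201,.335],14.5)"
```

```text
width: 0.522
gripper_force: 60.0
clock: 9.3
position: [0.5456, 0.1032, 0.3404]
ee_rot: [1.921, 2.483, 0.004]
force: [-0.1, -0.8, -3.9]
width: 0.526
gripper_force: 60.0
(array([ 0.56647742, -0.19984125,  0.1529196 ]), np.float64(0.0008808659025805083))
t 9.3 pos [0.5456 0.1032 0.3404] w 4.826 F 60.0 [-0.1 -0.8 -3.9] -> shift [-29.95  -5.67   0.53] turn [0.2 0.  0.1]
```

```bash
python3 -m creep '4 -3 -0.6 0 0 0 0;4 -7 -1.4 0 0 0 0;4 -11 -2.2 0 0 0 0;4 -15 -2.8 0 0 0 0;4 -19 -3.6 0 0 0 0' >/dev/null;  python3 -m creep '4 -4 -0.8 0 0 0 0;4 -7 -1.4 0 0 0 0;4 -9 -1.7 0 0 0 0;4 -10 -1.9 0 0 0 0;4 -10 -1.9 0 0 0 0'; python3 -c "
from h import *
go([.566,-.201,.335],14.5)
i=vision.camera_info('wrist'); im=vision.get_image('wrist'); save('pics/w5.png',im)
print(blobs(im,'red'))
go([.566,-.201,.335],14.5)"
```

```text
clock: 10.55
position: [0.5645, -0.1916, 0.3382]
ee_rot: [-1.922, -2.484, -0.0]
force: [0.4, 0.9, -3.2]
width: 0.526
gripper_force: 60.0
t 10.55 pos [ 0.5645 -0.1916  0.3382] w 4.831 F 60.0 [ 0.4  0.9 -3.2] -> shift [-0.95 -0.09  0.32] turn [-0.  -0.   0.1]
[([249, 173, 61, 58, 1130], [279.0, 199.4]), ([0, 186, 13, 15, 111], [4.7, 193.9]), ([233, 234, 95, 61, 4813], [279.8, 267.8]), ([259, 323, 43, 5, 167], [279.7, 324.7])]
t 10.6 pos [ 0.5646 -0.1906  0.3385] w 4.835 F 60.0 [-0.2  0.6 -3.6] -> shift [-1.04 -0.13  0.35] turn [-0.  -0.   0.1]
```

View pics/w5.png

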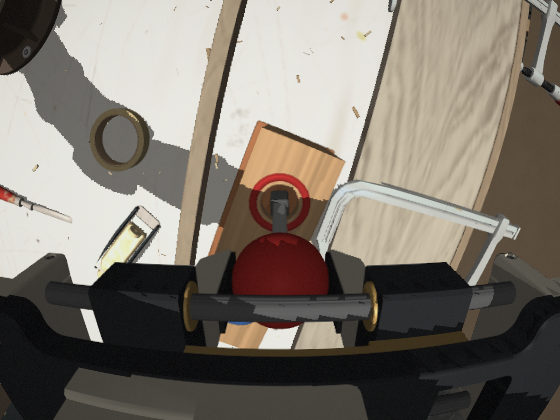

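The red ring is at about (279,202) in the wrist view, with the key's socket at (280,200) right over it. I measure the ring centre from its outer edge.

```bash
python3 -c "
from h import *
i=vision.camera_info('wrist'); im=cv2.imread('pics/w5.png')[:,:,::-1].copy()
h=cv2.cvtColor(im,cv2.COLOR_RGB2HSV); m=((h[...,0]<8)|(h[...,0]>172))&(h[...,1]>130)&(h[...,2]>60); m[:165]=0;m[232:]=0;m[:,:240]=0;m[:,320:]=0
ys,xs=np.where(m); hull=cv2.convexHull(np.c_[xs,ys].astype(np.float32)); e=cv2.fitEllipse(hull[hull[:,0,1]<226]); print(e)
p=plane('wrist',*e[0],.155,i); print(p)
q=plane('wrist',280,200,.338-.0087-.13,i); print('end',q, telemetry.observe()['position'])
go([p[0],p[1],.335],14.5)"
```

```text
((279.060302734375, 202.36109924316406), (59.120506286621094, 60.90469741821289), 86.66893768310547)
[ 0.56549458 -0.19756257  0.155     ]
end [ 0.56281751 -0.18354426  0.1993    ] [ 0.56461204 -0.19062996  0.33848826]
t 10.6 pos [ 0.5646 -0.1906  0.3385] w 4.835 F 60.0 [-0.2  0.6 -3.6] -> shift [-0.69 -0.09  0.35] turn [-0.  -0.   0.1]
```

```bash
python3 -m creep '4 -0.8 -0.1 0 0 -3 0;4 -0.8 -0.1 0 0 -3 0;4 -0.8 -0.1 0 0 -3 0;4 -0.8 -0.1 0 0 -3 0' >/dev/null; python3 -c "
from h import *
i=vision.camera_info('wrist'); im=vision.get_image('wrist'); go([.566,-.1985,.335],14.5)
save('pics/w6.png',cv2.resize(im[140:260,200:360],None,fx=5,fy=5,interpolation=2))
h=cv2.cvtColor(im,cv2.COLOR_RGB2HSV); m=((h[...,0]<8)|(h[...,0]>172))&(h[...,1]>130)&(h[...,2]>60); m[:150]=0;m[232:]=0;m[:,:240]=0;m[:,320:]=0
ys,xs=np.where(m); hull=cv2.convexHull(np.c_[xs,ys].astype(np.float32)); e=cv2.fitEllipse(hull[hull[:,0,1]<226]); print(e)
print(plane('wrist',*e[0],.155,i))
for a in(195,200,205,210): print(a,plane('wrist',280,a,.1993,i))
"
```

```text
t 11.15 pos [ 0.5656 -0.1997  0.3387] w 4.772 F 60.0 [-0.4 -0.  -3.7] -> shift [0.12 0.07 0.37] turn [0.  3.  0.1]
((279.9627685546875, 185.49960327148438), (59.716064453125, 61.60759353637695), 88.75982666015625)
[ 0.56536142 -0.19849134  0.155     ]
195 [ 0.56448958 -0.19503405  0.1993    ]
200 [ 0.56563842 -0.1994578   0.1993    ]
205 [ 0.56679871 -0.20392563  0.1993    ]
210 [ 0.56797119 -0.20844037  0.1993    ]
```

View pics/w6.png

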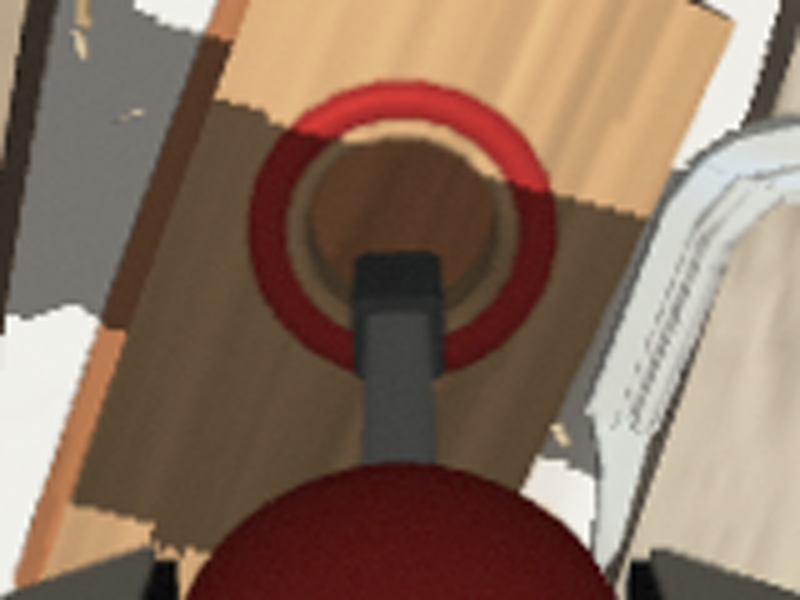

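The socket's near lower edge is at full-image (280,190), so the shaft is vertical and its end lies within 1–2 mm of the hole centre. Next I work out the vertical descent in the tilted tool axes.

```bash
python3 -c "
from h import *
go([.5657,-.199,.26],14.5)
go([.5657,-.199,.20],14.5)"
```

```text
t 11.15 pos [ 0.5656 -0.1997  0.3387] w 4.772 F 60.0 [-0.4 -0.  -3.7] -> shift [0.47 0.03 7.86] turn [0.  3.  0.1]
t 11.15 pos [ 0.5656 -0.1997  0.3387] w 4.772 F 60.0 [-0.4 -0.  -3.7] -> shift [ 0.78  0.03 13.85] turn [0.  3.  0.1]
```

```bash
python3 -m creep '4 0.12 0 1.5 0 0 0;4 0.2 0 3 0 0 0;4 0.3 0 5 0 0 0;4 0.4 0 7 0 0 0;4 0.4 0 7 0 0 0'; python3 -c "
from h import *
go([.5657,-.199,.20],14.5)"
```

```text
clock: 11.78
position: [0.564, -0.1994, 0.266]
ee_rot: [1.899, 2.455, -0.052]
force: [-1.0, 0.3, -2.5]
width: 0.524
gripper_force: 60.0
t 11.78 pos [ 0.564  -0.1994  0.266 ] w 4.808 F 60.0 [-1.   0.3 -2.5] -> shift [0.33 0.2  6.59] turn [-0.2  2.9  0.1]
```

```bash
python3 -m creep '4 0.1 0.1 1.5 0 0 0;4 0.2 0.1 3 0 0 0;4 0.3 0.1 5 0 0 0;4 0.35 0.1 6.5 0 0 0;4 0.35 0.1 6.5 0 0 0'; python3 -c "
from h import *
go([.5657,-.199,.182],14.5)
for n in ('side','top'): print(n,[b for b in blobs(vision.get_image(n),'red')])"
```

```text
clock: 12.4
position: [0.5656, -0.1991, 0.2021]
ee_rot: [1.898, 2.454, -0.051]
force: [-0.1, -0.2, -3.3]
width: 0.522
gripper_force: 60.0
t 12.4 pos [ 0.5656 -0.1991  0.2021] w 4.793 F 60.0 [-0.1 -0.2 -3.3] -> shift [0.11 0.02 2.01] turn [-0.1  2.9  0.1]
side [([243, 54, 24, 65, 592], [253.1, 84.3]), ([397, 108, 22, 7, 131], [407.3, 111.0]), ([409, 132, 26, 8, 185], [421.5, 135.8]), ([437, 173, 33, 12, 301], [452.9, 178.5]), ([461, 200, 14, 9, 105], [467.8, 203.6]), ([477, 201, 13, 11, 111], [483.0, 205.8]), ([492, 203, 8, 10, 59], [495.2, 207.6]), ([475, 235, 45, 14, 536], [497.0, 241.9]), ([280, 239, 34, 39, 682], [296.6, 255.6]), ([536, 334, 24, 19, 358], [548.9, 342.6]), ([0, 383, 6, 11, 32], [1.2, 387.3])]
top [([419, 8, 13, 35, 357], [424.9, 24.7]), ([289, 10, 11, 35, 347], [294.1, 26.6]), ([144, 12, 11, 35, 359], [148.9, 28.9]), ([400, 170, 11, 24, 78], [403.5, 182.2])]
```

```bash
python3 -m creep '4 0.05 0 0.8 0 0 0;4 0.1 0 1.6 0 0 0;4 0.1 0 1.8 0 0 0;4 0.1 0 1.8 0 0 0'; python3 -m creep '4 0.01 0 0.2 0 0 0;4 0.01 0 0.2 0 0 0'
```

```text
clock: 13.0
position: [0.5663, -0.1991, 0.1853]
ee_rot: [1.897, 2.452, -0.05]
force: [0.4, -0.2, -3.4]
width: 0.525
gripper_force: 60.0
clock: 13.25
position: [0.5664, -0.1991, 0.1835]
ee_rot: [1.896, 2.452, -0.05]
force: [0.8, 0.5, -3.9]
width: 0.523
gripper_force: 60.0
```

```bash
python3 -m creep '4 0.01 0 0.2 0 0 0;4 0.01 0 0.2 0 0 0'|grep -E "pos|force"; python3 -m creep '4 0 0 0.1 0 0 0;4 0 0 0.1 0 0 0'|grep -E "pos|force"
```

```text
position: [0.5667, -0.1989, 0.1823]
force: [-2.9, 0.2, 3.8]
gripper_force: 60.0
position: [0.5667, -0.1988, 0.182]
force: [-6.0, 2.3, 11.0]
gripper_force: 60.0
```

Contact comes at ball height 0.173 m with about 14 N, and the fingertips are at 0.160, clear of the board. The ball is on the rim, so I loosen gradually.

```bash
python3 -m creep '4 0 0 0 0 0 0;4 0 0 0 0 0 0;4 0 0 0 0 0 0' 20|grep -E "pos|force|wid"; python3 -m creep '4 0 0 0 0 0 0;4 0 0 0 0 0 0;4 0 0 0 0 0 0' 6|grep -E "pos|force|wid"; python3 -m creep '5.1 0 0 0 0 0 0;5.1 0 0 0 0 0 0;5.4 0 0 0 0 0 0;5.8 0 0 0 0 0 0;6.4 0 0 0 0 0 0'|grep -E "pos|force|wid";python3 -m creep '7.5 0 0 0 0 0 0;7.5 0 0 0 0 0 0;7.5 0 0 0 0 0 0;7.5 0 0 0 0 0 0'|grep -E "pos|force|wid"
python3 -c "
from h import *
save('pics/f1.png',np.hstack([vision.get_image('wrist')[:,80:480],vision.get_image('side')[:,160:560]])); go([.5667,-.1988,.35],14.5)"
```

```text
position: [0.5666, -0.1986, 0.1815]
force: [-4.1, 2.7, 7.7]
width: 0.533
gripper_force: 20.0
position: [0.5662, -0.1989, 0.1805]
force: [-4.4, 2.7, 5.2]
width: 0.541
gripper_force: 6.0
position: [0.5667, -0.1992, 0.1806]
force: [1.1, -0.0, -0.5]
width: 0.678
gripper_force: 0.0
position: [0.5664, -0.1992, 0.1805]
force: [-0.1, 0.1, 0.7]
width: 0.816
gripper_force: 0.0
t 15.72 pos [ 0.5664 -0.1992  0.1805] w 7.502 F 0.0 [-0.5 -0.7 -0.5] -> shift [ -0.86   0.04 -16.93] turn [0.  3.  0.1]
```

View pics/f1.png

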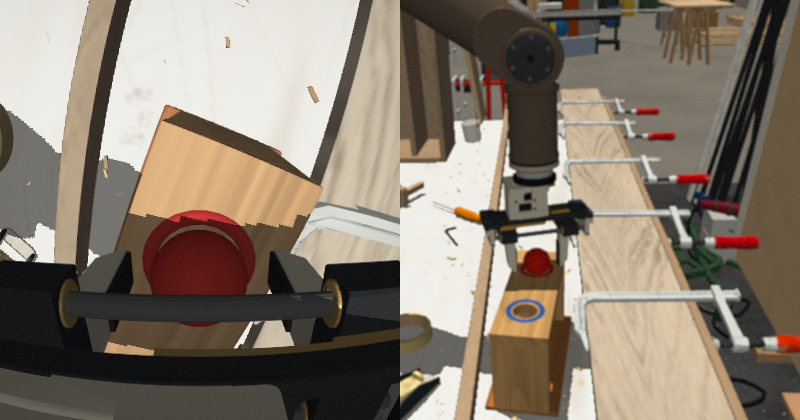

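The ball sits in the red ring (wrist crop about (200,275), side about (537,262)), and the open fingers are clear of it. I retreat straight up.

```bash
python3 -m creep '7.5 -0.1 0 -2 0 0 0;7.5 -0.3 0 -6 0 0 0;7.5 -0.6 0 -11 0 0 0;7.5 -0.8 0 -16 0 0 0;7.5 -0.8 0 -16 0 0 0'|grep -E "pos|force"; python3 -m creep '7.5 0 0 0 0 0 0;7.5 0 0 0 0 0 0;7.5 0 0 0 0 0 0;7.5 0 0 0 0 0 0;7.5 0 0 0 0 0 0'|grep -E "clock|pos|force"
python3 -c "
from h import *
a=vision.get_image('wrist');b=vision.get_image('side');i=vision.camera_info('wrist')
save('pics/f2.png',np.hstack([a[:,80:480],b[:,160:560]]))
print([x for x in blobs(a,'red',200)]); bl=[x for x in blobs(b,'red',200)]+blobs(b,'blue'); print(bl); print(blobs(vision.get_image('top'),'blue'))"
```

```text
position: [0.5681, -0.1987, 0.3452]
force: [0.5, -0.2, -1.6]
gripper_force: 0.0
clock: 16.98
position: [0.5663, -0.1988, 0.3405]
force: [0.1, -0.2, 0.5]
gripper_force: 0.0
[([249, 156, 61, 60, 2757], [279.1, 185.3])]
[([239, 0, 26, 121, 1075], [251.4, 53.2]), ([437, 174, 33, 11, 304], [452.8, 178.6]), ([475, 235, 45, 14, 534], [497.1, 241.9]), ([280, 249, 34, 29, 656], [296.3, 263.8]), ([536, 335, 24, 18, 352], [548.9, 342.6]), ([317, 20, 10, 16, 132], [321.5, 27.4]), ([368, 20, 6, 7, 37], [370.8, 22.9]), ([455, 192, 14, 7, 51], [460.6, 195.6]), ([282, 206, 14, 15, 178], [288.4, 212.8]), ([267, 300, 37, 22, 134], [284.6, 311.1])]
[([201, 197, 17, 17, 214], [209.5, 205.0])]
```

View pics/f2.png

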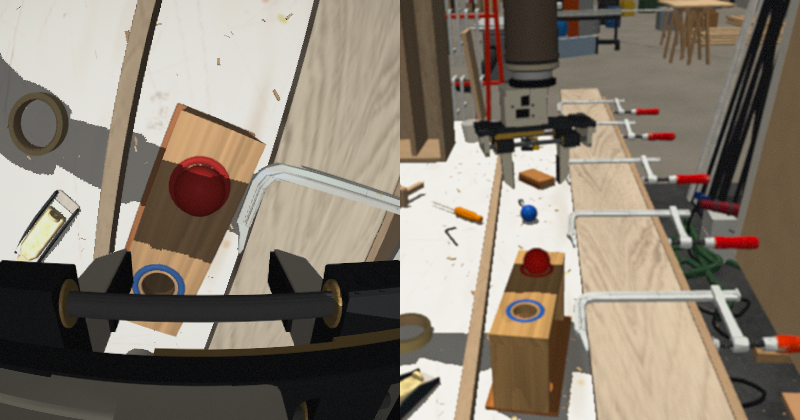

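The ball rests in the red ring (wrist crop (199,185), side (537,262)). The blue key is unmoved, with its pixels the same as at the start, and the gripper is clear.

```bash
python3 -c "
from cell import job
print(job.sign_off())"
```

```text
the job is handed in; nothing more can be done
None
```

The red key hangs by its ball in the red-ringed hole, the blue key has not moved, and I handed the job in at about 17 s on the robot's clock, with the gripper clear of everything.

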